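# Stack and clamp the yarn sample tray

## Task

Pack up the yarn samples: carry the loose sample tray by its handle to the fixed lower tray and lower it gently, without dropping it, until its four corner lugs are fully home in the corner sockets. Then lock the stack with the swing clamp beside the lower tray: pull the black knob up, turn it clockwise so that the claw comes over the notch in the tray's wall, and push it fully back down into the notch. Leave the other samples on the counter where they stand.

Things in the scene. Friction and masses are not known exactly. Their poses are not given: they have to be found in the camera images.
- tray: Loose upper tray, pale wood, 150 (x) x 220 (y) mm, 83 mm high with handle, 0.3 to 0.65 kg; small yarn spools fixed inside. Origin: its centre, at the level of the lug tips on which it stands. Four round lugs, 12 mm in diameter, 12 mm long, tips tapered to 7 mm, at x = +-58, y = +-93. Board z 12 to 17, walls 5 mm thick up to z 52. May be seated either way round (half turn).
- tray_handle (a point): Middle of the tray's handle bar, 75 mm above the tray's origin. The bar runs along the tray's y axis, 106 mm long, 14 mm thick (along x), 16 mm high; uprights at y = +-48 mm; the space beneath and beside it is free.
- tray_notch (a point): Floor of the notch in the middle of the tray's -x long wall: 46 mm wide (y = +-23), 14 mm deep, its floor 38 mm above the tray's origin. The +x wall has the same notch.
- base: Lower tray of pale wood, fixed to the counter, 150 (x) x 220 (y) mm, rim at z 60 mm; three yarn spools inside, below the rim. Origin: centre of the underside. Each corner (x = +-58, y = +-93 mm) has a square socket, 17 x 17 mm, open above, 16 mm deep. The swing clamp stands on its -x side, with its vertical axis at x = -120, y = 0 mm.
- base_seat (a point): Where the loose tray's origin lies when the tray is fully home: on the lower tray's centre, 48 mm above its underside. The stacked tray's wall tops are then 100 mm and the notch floors 86 mm above the counter, the handle bar's middle 123 mm.
- clamp_pull (a joint): How far the clamp is pulled up, m: 0 fully down (start), 0.030 fully up. No spring: friction of about 4 N holds it where it is left.
- clamp_turn (a joint): Turn of the clamp's knob and claw, rad, clockwise from above: near 0 (0 to 0.25 at the start) parked, with the claw pointing along the lower tray's long side (to its +y); 1.5 (end stop) claw pointing straight in to the lower tray's +x over its wall. Light friction, stays where it is left.
- clamp_grip (a point): On the clamp's axis, at the height to grip the black knob, 130 mm above the counter when down; rises and turns with it. x axis along the claw. The knob is a bar 42 mm long along the claw, 12 mm thick, from 16 mm below to 14 mm above this point. The steel claw, 16 mm wide, 8 mm thick, lies 34 to 42 mm below this point.
- clamp_tip (a point): Tip of the claw, at its underside, 60 mm from the clamp's axis; 87.5 mm above the counter when fully down. To swing in over the seated tray's wall it must be pulled up at least 13 mm (20 to 28 mm is ample); it drops into the notch when the joint clamp_turn is above about 1.2.
- cone: Bystander: big cream yarn cone, 120 mm wide at the foot, 168 mm high, standing off to one side. Origin: centre of the underside.
- beaker_a: Bystander: clear glass beaker, 84 mm wide, 110 mm high, on the robot's right. Origin: centre of the underside.
- beaker_b: Bystander: clear glass beaker, 84 mm wide, 100 mm high, on the robot's left. Origin: centre of the underside.
- dish: Bystander: shallow white dish, 110 mm wide, 22 mm high, in front of the robot. Origin: centre of the underside.
- spool: Bystander: small loose yarn spool standing upright, 42 mm wide, 56 mm high, between the two trays. Origin: centre of the underside.
- cardtray: Bystander: small empty open plywood card tray, 60 x 100 x 25 mm, beyond the trays. Origin: centre of the underside.
- jar: Bystander: small glass jar with a metal cap, 60 mm wide, 70 mm high, beyond the trays. Origin: centre of the underside.

How it is judged:
By the outcome, as a careful person would: the job done as asked, in the order asked, and still so for the second after the job is handed in, with the robot touching nothing.
It also fails if it takes over 64 s, if anything falls off the work surface, if the arm or the gripper's body presses on something with over 40 N, if the wrist force passes 120 N, or if a joint passes its speed limit or range.

## Robot

A 6-joint arm with a two-finger parallel gripper is mounted at the origin on the work surface. World frame = base frame: x ahead of the robot, y to its left, z up, the work surface at z = 0. Lengths are in m, angles in rad, forces in N, time in s.
With the tool pointing down it reaches from about 0.325 to 0.775 m from the base axis. Payload 9.3 kg.
Tool frame: the origin (TCP) lies at the very end of the fingers, on their centre line; the grasp point (between the pads) lies robot.grasp_offset behind it (robot.grasp_offset is the distance from the TCP to the grasp point, in m); z points along the fingers, y is the line along which they close (so a half turn about z gives the same grasp; the last joint's range is limited). The gripper opens to 85 mm and grips with 20 to 120 N. Pads are 22 mm wide; open, the fingers measure 114 mm over their backs; the gripper's body (76 mm by 85 mm) begins 54 mm behind the grasp point. The pads swing forward as they close: fully open they stand 13 mm farther back than shut.
Start: joints at [-1.273, 0.259, 0.021, 1.334, 0, 1.418], TCP at [0.24, -0.495, 0.231] pointing down, gripper open.
Joint ranges: [-3.04, 3.04], [-0.91, 1.82], [-1.04, 1.36], [-1.92, 1.95], [-1.52, 1.45], [-3.14, 3.14]. Speed limits (rad/s): [2.22, 2.22, 2.79, 3.14, 3.14, 3.14].

## Interface

Orientations are given as a unit quaternion [w, x, y, z].
In Python, from workcell import monitor, imaging, ticket, robot gives the robot as it stands.
- The arm moves only by the tool servo_tool, never from a script. Its argument "motion" is a list of rows, each a list of 7 numbers: the closure, from -1 (fully open) to 1 (shut), then the shift along the tool's x, y, z in cm, then the turn, a rotation vector about the tool's x, y, z in rad. A call has 1 to 20 rows; each row shifts and turns the commanded pose from where the row before left it, along the tool's axes as they then stand; what a row does not reach is not made up. A row lasts 1/8 s, in which the tool goes at most 62.5 mm and 10.7 degrees, less where a joint would pass 70% of its speed; a pose out of reach is approached as far as the arm can. A call with a gripper value outside its range is refused whole. The fingers move at their own pace and stop on an object; "grip_force" is the grip in N (left out, the last holds). Time passes only in rows, so rows that do not move let the fingers close. It gives the time, the measured TCP pose, the force, the opening and the grip force at its end, in the units of the state.
- monitor.sense(): the state, without advancing time (a new reading comes with each control period).
- imaging.camera(name): name is "scene" or "top" or "wrist"; returns the picture (400x640x3 uint8, red, green, blue); there is no depth.
- imaging.calibration(name): a dict with "K" (3x3 intrinsics, pixels), "view" (4x4, takes a point from world to camera coordinates). Camera axes: x right, y up, looking along -z (the intrinsics and any distortion apply to the point x, -y, -z); pixel columns grow to the right and rows downward; lengths in m; the calibration is good to about 2 mm. A picture is of the moment at which its call begins: read the wrist's pose just before it. calibration takes no time and is no camera call; for the wrist camera it gives the pose at the moment of the call.
- ticket.close_job(): hands the job in; it is judged then, once.
Trained networks look in the newest picture that a camera, given by its name, has taken for a name from the list of things; names that differ only in an ending like _2 or _b are one class to them, and where a whole thing is asked for, a point or a joint stands for the part that bears it (a point fixed in the world has none). Each returns a list of dicts, best first, with "p" (0 to 1); they miss things now and then, are a little off and sometimes report something else, mostly with a low value. They report only what shows in the picture. A call takes as long as a camera call.
- imaging.trace(thing, camera): "pixels" (400x640 bool, what is visible of it) and "rect" ([left, top, right, bottom] in pixels, round what is visible of it).
The state is a dict: "clock": time; "joint_positions": joint angles; "joint_velocities": joint speeds; "tau": joint torques, N m; "ee_pos": TCP position; "tool_rot": TCP orientation; "ft_force": force on the tool from outside, world axes, zero at the start; "torque": the same for the moment, N m; "finger_gap": opening from 0.0 (shut) to 1.0 (fully open); "grip_force": force on a finger pad.
Only numpy, scipy, OpenCV 4.12 (cv2) and the standard library are available. Lean on these libraries where they do the work, as an engineer would, in place of code of your own. Each camera call takes 0.05 s, during which the arm holds its last target. There are 200 camera calls.

## Working session

There is one attempt and no reset: what is moved stays moved. The work goes in short steps, Python scripts to look and compute and a tool call to move; the robot and the scene stay as the last step left them, time stands still between calls to the robot, and variables do not carry over. Pictures are saved under pics/ and viewed, at most 10 in all, crops included, and the job is handed in when it is done.

Besides the shell and the picture viewer there is one more tool, called after "Call:" in YAML: its name, and indented under it one key for each argument. servo_tool: Moves the arm, as the interface text tells. Its arguments: {"type":"object","properties":{"motion":{"type":"array"},"grip_force":{"type":"number"}},"required":["motion"]}

```bash
mkdir -p pics; ls; python3 - <<'E'
from workcell import monitor, imaging, robot
import cv2,numpy as np
s=monitor.sense();print(s['clock'],s['ee_pos'],s['tool_rot'],s['ft_force'],robot.grasp_offset)
for c in ['top','scene']:
    im=imaging.camera(c);cv2.imwrite(f'pics/{c}0.png',im[:,:,::-1])
    k=imaging.calibration(c);print(c,k)
    for t in ['tray','base','clamp_turn','clamp_grip','spool','cone','tray_handle']:
        r=imaging.trace(t,c)
        print(t,[(round(x['p'],2),[int(v) for v in x['rect']]) for x in r[:3]])
E
```

```text
pics
0.0 [ 0.23953652 -0.49476945  0.23064656] [-6.88500065e-04  9.74703436e-01  2.23501083e-01 -5.63135705e-05] [-0.00880688 -0.51502667 -0.43321239] 0.0187
top {'K': array([[412.6329297 ,   0.        , 314.99953428],
       [  0.        , 412.6329297 , 199.78414113],
       [  0.        ,   0.        ,   1.        ]]), 'view': array([[-8.19402621e-03, -9.99966185e-01, -6.98056527e-04,
         9.72772732e-03],
       [ 9.75053648e-01, -8.14473336e-03,  2.21819854e-01,
        -5.83847610e-01],
       [-2.21818038e-01,  1.13695513e-03,  9.75087414e-01,
        -1.50742582e+00],
       [ 0.00000000e+00,  0.00000000e+00,  0.00000000e+00,
         1.00000000e+00]])}
tray [(0.79, [338, 172, 400, 222])]
base [(0.84, [220, 181, 281, 241]), (0.55, [237, 223, 254, 234])]
clamp_turn [(0.67, [236, 221, 253, 228])]
clamp_grip [(0.45, [234, 223, 256, 230]), (0.27, [173, 247, 199, 270])]
spool []
cone [(0.79, [174, 173, 208, 208]), (0.29, [338, 172, 400, 222])]
tray_handle [(0.95, [337, 177, 402, 222])]
scene {'K': array([[372.34695488,   0.        , 309.49429629],
       [  0.        , 372.34695488, 188.19495564],
       [  0.        ,   0.        ,   1.        ]]), 'view': array([[ 0.86166078,  0.50737812, -0.01039882, -0.47214708],
       [-0.33551266,  0.58492278,  0.738442  ,  0.13355631],
       [ 0.38075182, -0.63279758,  0.67423681, -1.3510252 ],
       [ 0.        ,  0.        ,  0.        ,  1.        ]])}
tray [(0.86, [241, 212, 333, 297])]
base [(0.6, [315, 121, 391, 194])]
clamp_turn [(0.77, [319, 120, 340, 136])]
clamp_grip [(0.58, [322, 118, 337, 137]), (0.45, [236, 209, 331, 298])]
spool [(0.72, [341, 204, 361, 227])]
cone [(0.7, [376, 88, 408, 144])]
tray_handle [(0.56, [239, 211, 328, 300]), (0.42, [322, 89, 341, 124]), (0.35, [341, 251, 377, 295])]
```

```bash
python3 - <<'E'
import cv2
a=cv2.imread('pics/top0.png')[130:300,140:440]
cv2.imwrite('pics/topc.png',cv2.resize(a,(800,453),interpolation=cv2.INTER_CUBIC))
a=cv2.imread('pics/scene0.png')[80:320,200:480]
cv2.imwrite('pics/scenec.png',cv2.resize(a,(700,600),interpolation=cv2.INTER_CUBIC))
E
```

```text
(no output)
```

View pics/topc.png

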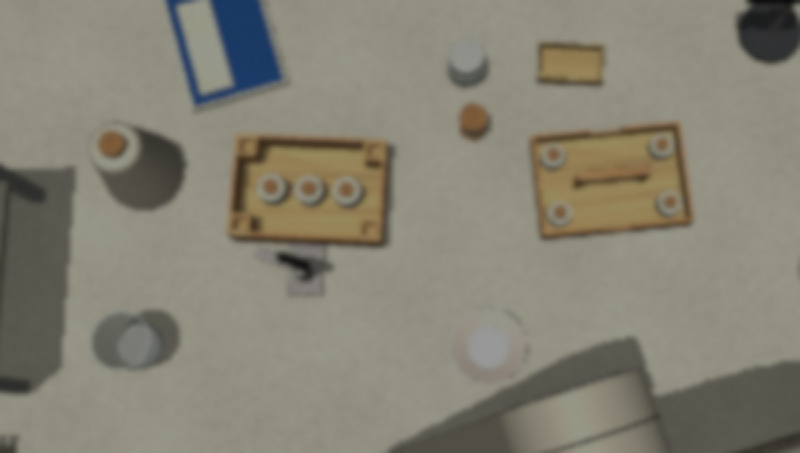

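View pics/scenec.png

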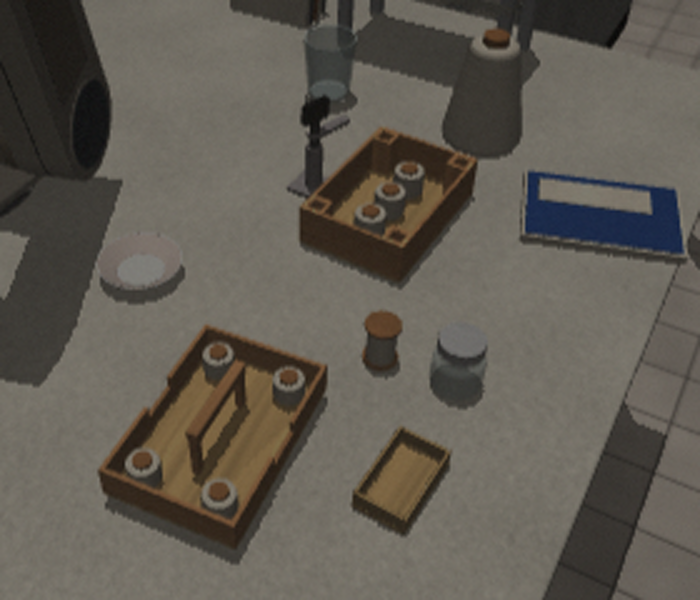

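The pictures show the base on the left, top px about (220–281, 181–241), with the clamp on its near side and the claw pointing left (+y). The tray is on the right, about (338–400, 172–222), with its handle along y, and the loose spool and jar are beyond and between them. Next I'll fit poses by silhouette.

```bash
cat > h.py <<'E'
from workcell import monitor, imaging, robot
import cv2,numpy as np
from scipy.optimize import minimize
from scipy.spatial.transform import Rotation as R
def proj(c,P):
    p=np.c_[P,np.ones(len(P))]@c['view'].T
    q=np.c_[p[:,0],-p[:,1],-p[:,2]]@c['K'].T
    return q[:,:2]/q[:,2:]
def ray(c,uv,z):
    V=c['view'];d=V[:3,:3].T@(np.array([1,-1,-1])*(np.linalg.inv(c['K'])@[uv[0],uv[1],1]))
    o=-V[:3,:3].T@V[:3,3];return o+d*(z-o[2])/d[2]
def box(z0,z1,hx=.075,hy=.11):
    return np.array([[x,y,z] for x in(-hx,hx) for y in(-hy,hy) for z in(z0,z1)])
M={'base':box(0,.06),'tray':np.r_[box(.012,.052),box(.067,.083,.007,.053)]}
def xf(p,P):
    c,s=np.cos(p[2]),np.sin(p[2]);return P@np.array([[c,-s,0],[s,c,0],[0,0,1]]).T+[p[0],p[1],0]
def fill(pts,S=4):
    m=np.zeros((400*S,640*S),np.uint8)
    cv2.fillConvexPoly(m,cv2.convexHull(np.round(((pts+.5)*S-.5)*16).astype(np.int32)),1,shift=4);return m
def fit(name,cams,p0):
    T=[]
    for cam,cal,pix in cams:
        m=pix.astype(np.uint8);n,l,st,_=cv2.connectedComponentsWithStats(m)
        m=(l==1+np.argmax(st[1:,4])).astype(np.uint8)
        ys,xs=np.nonzero(m)
        pts=np.concatenate([np.c_[xs+a,ys+b] for a in(-.5,.5) for b in(-.5,.5)]).astype(float)
        T.append((cal,fill(pts)))
    def f(p):
        e=0
        for cal,t in T:
            g=fill(proj(cal,xf(p*[.01,.01,.05],M[name])));e+=(g^t).sum()/t.sum()
        return e/len(T)
    p0=np.array(p0)/[.01,.01,.05]
    r=minimize(f,p0,method='Nelder-Mead',options=dict(initial_simplex=np.r_[[p0],p0+np.eye(3)*2],maxiter=150,xatol=.005,fatol=1e-5))
    return r.x*[.01,.01,.05],r.fun
E
python3 - <<'E'
from h import *
ct={c:imaging.calibration(c) for c in('top','scene')}
D={}
for c in ct:
    imaging.camera(c)
    for t in('base','tray'):
        D[t,c]=imaging.trace(t,c)[0]['pixels']
for t in('base','tray'):
    ys,xs=np.nonzero(D[t,'top']);p0=ray(ct['top'],(xs.mean(),ys.mean()),.05)
    for cs in(['top'],['scene'],['top','scene']):
        print(t,cs,fit(t,[(c,ct[c],D[t,c]) for c in cs],[p0[0],p0[1],0.]))
imaging.camera('top')
for t in('spool','cone','jar','cardtray','dish','beaker_a','beaker_b'):
    r=imaging.trace(t,'top')
    for x in r[:2]:
        l,tp,rr,b=x['rect'];print(t,round(x['p'],2),ray(ct['top'],((l+rr)/2,(tp+b)/2),.03).round(3))
k=ray(ct['top'],(140+295/2.667,130+265/2.667),.144);print('knob',k)
print(imaging.calibration('wrist'),R.from_quat(np.roll(monitor.sense()['tool_rot'],-1)).as_matrix(),monitor.sense()['clock'])
E
```

```text
base ['top'] (array([ 0.58711635,  0.23803028, -0.05179928]), np.float64(0.23556335944127685))
base ['scene'] (array([ 0.58664743,  0.23438714, -0.07278635]), np.float64(0.25671587206596186))
base ['top', 'scene'] (array([ 0.58743148,  0.23576772, -0.05431191]), np.float64(0.24710870783581734))
tray ['top'] (array([ 0.59984136, -0.20195291,  0.08793995]), np.float64(0.03992036610905706))
tray ['scene'] (array([ 0.60275544, -0.20407247,  0.08344324]), np.float64(0.039928773695730134))
tray ['top', 'scene'] (array([ 0.601443  , -0.20312991,  0.08612411]), np.float64(0.0420823787644921))
spool 0.5 [ 0.69  -0.002  0.03 ]
cone 0.66 [0.633 0.484 0.03 ]
jar 0.47 [0.781 0.014 0.03 ]
jar 0.26 [ 0.593 -0.207  0.03 ]
cardtray 0.71 [ 0.781 -0.144  0.03 ]
cardtray 0.35 [ 0.598 -0.211  0.03 ]
dish 0.8 [ 0.363 -0.032  0.03 ]
dish 0.64 [0.557 0.25  0.03 ]
beaker_a 0.86 [0.373 0.495 0.03 ]
beaker_a 0.57 [ 0.484 -0.531  0.03 ]
beaker_b 0.86 [0.373 0.495 0.03 ]
beaker_b 0.57 [ 0.484 -0.531  0.03 ]
knob [0.4600099  0.23505893 0.144     ]
{'K': array([[279.5134862 ,   0.        , 321.16279959],
       [  0.        , 279.5134862 , 201.38228782],
       [  0.        ,   0.        ,   1.        ]]), 'view': array([[ 4.36335961e-01, -8.99783819e-01,  8.76338641e-05,
        -5.50197723e-01],
       [ 8.60589925e-01,  4.17301064e-01, -2.91967125e-01,
         3.87372393e-02],
       [ 2.62670725e-01,  1.27471173e-01,  9.56428351e-01,
        -3.78969848e-01],
       [ 0.00000000e+00,  0.00000000e+00,  0.00000000e+00,
         1.00000000e+00]])} [[ 9.00115384e-01  4.35651575e-01 -3.78982196e-05]
 [ 4.35651576e-01 -9.00115383e-01  4.66592249e-05]
 [-1.37856057e-05 -5.85091052e-05 -9.99999998e-01]] 1.5
```

Call:
servo_tool:
  motion:
    - [-1,0,0,-1.4,0,0,-0.152]
    - [-1,0,0,-1.4,0,0,-0.152]
    - [-1,0,0,-1.4,0,0,-0.152]
    - [-1,0,0,-1.4,0,0,-0.152]
    - [-1,0,0,-1.4,0,0,-0.152]
    - [-1,0,0,-1.4,0,0,-0.152]
    - [-1,0,0,-1.4,0,0,-0.152]
    - [-1,5.8,2,0,0,0,0]
    - [-1,5.8,2,0,0,0,0]
    - [-1,5.8,2,0,0,0,0]
    - [-1,5.8,2,0,0,0,0]
    - [-1,5.8,2,0,0,0,0]
    - [-1,5.8,2,0,0,0,0]
    - [-1,5.8,2,0,0,0,0]
    - [-1,5.8,2,0,0,0,0]
    - [-1,5.8,2,0,0,0,0]
    - [-1,5.8,2,0,0,0,0]
    - [-1,5.8,2,0,0,0,0]
    - [-1,5.8,2,0,0,0,0]
    - [-1,5.8,2,0,0,0,0]

```text
clock: 4.0
ee_pos: [0.5418, 0.2453, 0.3294]
tool_rot: [0.0, 0.727, 0.687, 0.0]
ft_force: [1.7, -0.1, 0.6]
finger_gap: 1.004
grip_force: 0.0
```

Call:
servo_tool:
  motion:
    - [-1,0,0,0,0,0,0]
    - [-1,0,0,0,0,0,0]

```text
clock: 4.25
ee_pos: [0.5413, 0.2433, 0.3289]
tool_rot: [-0.0, 0.726, 0.687, -0.0]
ft_force: [0.3, -0.2, 0.4]
finger_gap: 1.001
grip_force: 0.0
```

```bash
python3 - <<'E'
from h import *
s=monitor.sense();print(s['clock'],s['ee_pos'],s['joint_positions'])
c=imaging.calibration('wrist');im=imaging.camera('wrist')
D={}
for t in('base','clamp_turn','clamp_grip'):
    r=imaging.trace(t,'wrist')
    print(t,[(round(x['p'],2),x['rect']) for x in r[:3]])
    if r: D[t]=r[0]['pixels']
np.savez('w1.npz',K=c['K'],view=c['view'],im=im,**D)
p,e=fit('base',[('w',c,D['base'])],[.587,.237,-.054]);print(p,e)
o=im[:,:,::-1].copy()
for z in(0,.06):
    q=proj(c,xf(p,np.array([[-.075,-.11,z],[.075,-.11,z],[.075,.11,z],[-.075,.11,z]])))
    cv2.polylines(o,[np.round(q).astype(np.int32)],True,(0,0,255),1)
cv2.imwrite('pics/w1.png',o)
E
```

```text
4.25 [0.54125739 0.24329642 0.32890244] [ 2.81215820e-01  3.32959241e-01  3.72971471e-01  1.61169387e+00
 -2.45804290e-04  1.90715121e+00]
base [(0.75, [256.1, 90.2, 411.4, 238.2]), (0.32, [319.6, 326.2, 399.9, 353.1])]
clamp_turn [(0.73, [256.1, 134.5, 285.7, 199.4])]
clamp_grip [(0.58, [253.2, 132.5, 283.8, 200.8])]
[ 0.58810495  0.23678179 -0.05130854] 0.2281100986427305
```

View pics/w1.png

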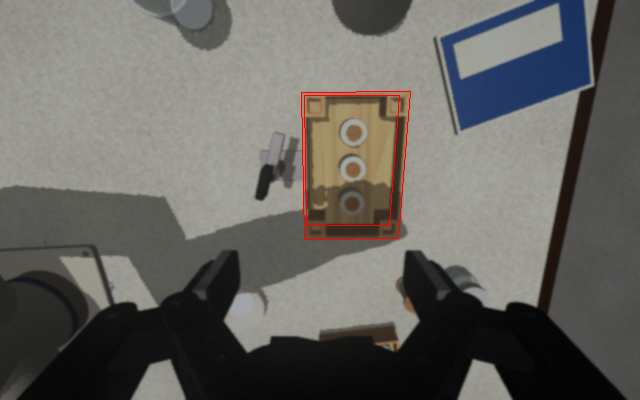

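```bash
python3 - <<'E'
from h import *
d=np.load('w1.npz');c={'K':d['K'],'view':d['view']}
m=d['base'].astype(np.uint8);m=cv2.morphologyEx(m,cv2.MORPH_CLOSE,np.ones((5,5)));
cn,_=cv2.findContours(m,cv2.RETR_EXTERNAL,cv2.CHAIN_APPROX_NONE);cv2.drawContours(m,cn,-1,1,-1)
m=cv2.morphologyEx(m,cv2.MORPH_OPEN,np.ones((41,41),np.uint8))
p,e=fit('base',[('w',c,m>0)],[.587,.237,-.054]);print(p,e)
o=cv2.resize(d['im'][80:250,230:420,::-1],None,fx=3.5,fy=3.5,interpolation=cv2.INTER_CUBIC)
def dr(P,col):
    q=(proj(c,xf(p,np.array(P)))-[230,80]+.5)*3.5-.5
    cv2.polylines(o,[np.round(q).astype(np.int32)],True,col,1)
for z in(0,.06): dr([[-.075,-.11,z],[.075,-.11,z],[.075,.11,z],[-.075,.11,z]],(0,0,255))
for x in(-.058,.058):
    for y in(-.093,.093): a=.0085;dr([[x-a,y-a,.06],[x+a,y-a,.06],[x+a,y+a,.06],[x-a,y+a,.06]],(255,255,0))
cv2.imwrite('pics/w1c.png',o)
E
```

```text
[ 0.5897653   0.2366963  -0.05137577] 0.015061143684492679
```

View pics/w1c.png

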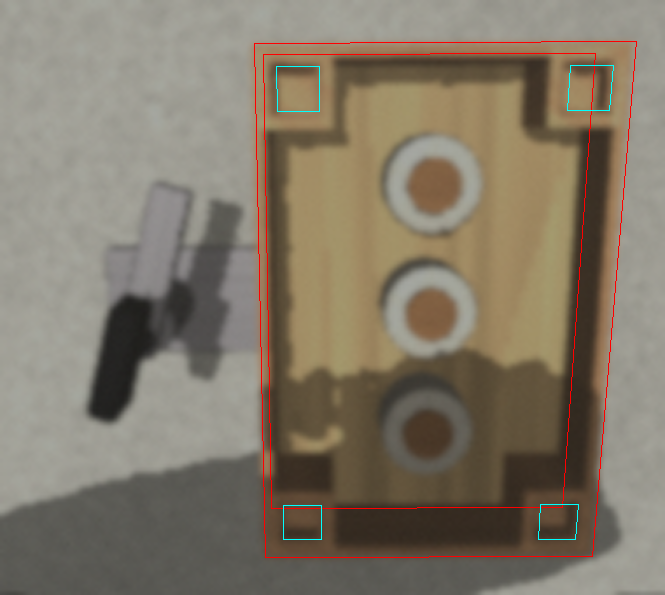

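Base fit lies on the rim and sockets (crop: sockets at about (298,89), (590,88), (302,522), (558,522)). The clamp is at the left, with the knob at about (115,355). Now to the tray.

Call:
servo_tool:
  motion:
    - [-1,-5.7,1,1.2,0,0,0]
    - [-1,-5.7,1,1.2,0,0,0]
    - [-1,-5.7,1,1.2,0,0,0]
    - [-1,-5.7,1,1.2,0,0,0]
    - [-1,-5.7,1,1.2,0,0,0]
    - [-1,-5.7,1,1.2,0,0,0]
    - [-1,-5.7,1,1.2,0,0,0]
    - [-1,-5.7,1,1.2,0,0,0]
    - [-1,-5.7,1,1.2,0,0,0]
    - [-1,0,0,0,0,0,-0.137]
    - [-1,0,0,0,0,0,0]
    - [-1,0,0,0,0,0,0]

```text
clock: 5.95
ee_pos: [0.6023, -0.2738, 0.2221]
tool_rot: [0.0, 0.679, 0.734, 0.0]
ft_force: [-0.1, -0.4, 0.0]
finger_gap: 0.994
grip_force: 0.0
```

```bash
python3 - <<'E'
from h import *
s=monitor.sense();print(s['clock'],s['ee_pos'],s['ft_force'])
Rm=R.from_quat(np.roll(s['tool_rot'],-1)).as_matrix();print(Rm)
c=imaging.calibration('wrist');im=imaging.camera('wrist')
r=imaging.trace('tray','wrist');print([(round(x['p'],2),x['rect']) for x in r[:3]])
m=r[0]['pixels']
p,e=fit('tray',[('w',c,m)],[.601,-.203,.086]);print(p,e)
o=im[:,:,::-1].copy()
for h in(box(.012,.052),):
  for z in(.012,.052):
    q=proj(c,xf(p,np.array([[-.075,-.11,z],[.075,-.11,z],[.075,.11,z],[-.075,.11,z]])))
    cv2.polylines(o,[np.round(q).astype(np.int32)],True,(0,0,255),1)
a=.007;b=.053;z=.083
cv2.polylines(o,[np.round(proj(c,xf(p,np.array([[-a,-b,z],[a,-b,z],[a,b,z],[-a,b,z]])))).astype(np.int32)],True,(255,255,0),1)
cv2.imwrite('pics/w2.png',o)
# move to grasp
t=np.array([p[0],p[1],.056]);print('tool delta cm',Rm.T@(t-s['ee_pos'])*100, 'tool y yaw',np.arctan2(Rm[1,1],Rm[0,1]))
E
```

```text
5.95 [ 0.60227091 -0.27384674  0.22207003] [-0.10225388 -0.37226922  0.00629396]
[[-7.80731658e-02  9.96947260e-01  8.61157376e-04]
 [ 9.96947494e-01  7.80735806e-02 -4.58986508e-04]
 [-5.24818981e-04  8.22694158e-04 -9.99999524e-01]]
[(0.78, [246.3, 0.0, 403.0, 216.4]), (0.25, [449.7, 32.3, 532.6, 136.1])]
[ 0.60073318 -0.20296416  0.08421847] 0.01732313790308992
tool delta cm [ 7.08734168  0.38643987 16.60360903] tool y yaw 0.07815314151226714
```

View pics/w2.png

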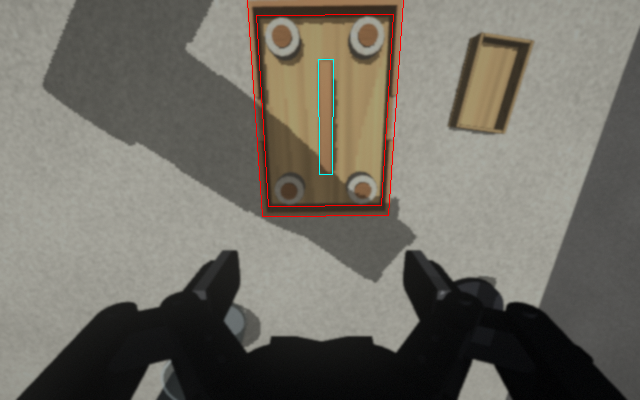

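Overlay matches the tray walls and handle bar (318–333, 58–175). Next step is the grasp.

Call:
servo_tool:
  motion:
    - [-1,3.6,0.2,1.6,0,0,-0.006]
    - [-1,3.5,0.2,3,0,0,0]
    - [-1,0,0,4,0,0,0]
    - [-1,0,0,4,0,0,0]
    - [-1,0,0,2.5,0,0,0]
    - [-1,0,0,1.5,0,0,0]
    - [-1,0,0,0,0,0,0]
    - [-1,0,0,0,0,0,0]
  grip_force: 80

```text
clock: 7.05
ee_pos: [0.6012, -0.2031, 0.0565]
tool_rot: [0.001, 0.676, 0.737, 0.0]
ft_force: [0.1, -0.9, -0.4]
finger_gap: 1.0
grip_force: 0.0
```

Call:
servo_tool:
  motion:
    - [1,0,0,0,0,0,0]
    - [1,0,0,0,0,0,0]
    - [1,0,0,0,0,0,0]
    - [1,0,0,0,0,0,0]
    - [1,0,0,0,0,0,0]
    - [1,0,0,0,0,0,0]

```text
clock: 7.8
ee_pos: [0.6006, -0.203, 0.0556]
tool_rot: [0.0, 0.676, 0.737, -0.0]
ft_force: [-2.3, -0.2, 5.1]
finger_gap: 0.146
grip_force: 78.3
```

Call:
servo_tool:
  motion:
    - [1,0,0,-0.5,0,0,0]
    - [1,0,0,-1.5,0,0,0]
    - [1,0,0,-3,0,0,0]
    - [1,0,0,-3,0,0,0]
    - [1,0,0,-3,0,0,0]
    - [1,0,0,-1,0,0,0]
    - [1,0,0,0,0,0,0]
    - [1,0,0,0,0,0,0]

```text
clock: 8.8
ee_pos: [0.6001, -0.2027, 0.1739]
tool_rot: [-0.001, 0.676, 0.737, -0.0]
ft_force: [-0.1, 0.7, -5.6]
finger_gap: 0.147
grip_force: 78.3
```

```bash
cat > held.py <<'E'
from h import *
s=monitor.sense();print(s['clock'],s['ee_pos'],s['ft_force'],s['torque'],s['finger_gap'])
Rm=R.from_quat(np.roll(s['tool_rot'],-1)).as_matrix();print(Rm.round(4))
c=imaging.calibration('wrist');im=imaging.camera('wrist')
cv2.imwrite('pics/w3.png',im[:,:,::-1])
yaw=np.arctan2(Rm[1,1],Rm[0,1]);B=np.array([.5895,.2367,-.0513])
print('delta cm to over base',(Rm.T@(np.r_[B[:2],s['ee_pos'][2]]-s['ee_pos'])*100).round(2),'turn about tool z',yaw-B[2])
E
python3 held.py
```

```text
8.8 [ 0.60008009 -0.20268118  0.17390527] [-0.05672052  0.68887144 -5.55094747] [-0.02230931  0.01405063  0.01846841] 0.1472933972592414
[[-0.0869  0.9962 -0.0019]
 [ 0.9962  0.0869  0.001 ]
 [ 0.0011 -0.0018 -1.    ]]
delta cm to over base [43.86  2.76  0.05] turn about tool z 0.13827595648419105
```

View pics/w3.png

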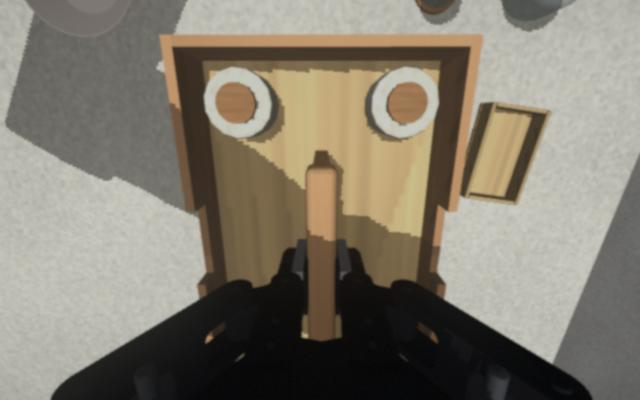

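Tray is held squarely; its far wall-top corners show at about (162,36) and (482,36). I'll check the in-hand offset from these.

```bash
python3 - <<'E'
from h import *
s=monitor.sense();c=imaging.calibration('wrist')
Rm=R.from_quat(np.roll(s['tool_rot'],-1)).as_matrix()
z=s['ee_pos'][2]-.0556+.052
A,Bp=[ray(c,u,z) for u in((162,36),(482,36))]
d=Bp-A;yaw=np.arctan2(d[1],d[0]);print('width',np.linalg.norm(d),'yaw',yaw,'tool',np.arctan2(Rm[1,1],Rm[0,1]))
mid=(A+Bp)/2;cen=mid-.11*np.array([-np.sin(yaw),np.cos(yaw),0]);print('centre',cen,'tcp',s['ee_pos'])
E
```

```text
width 0.14828568904733813 yaw 0.08708837099740838 tool 0.0869525839406012
centre [ 0.60007394 -0.20308277  0.17028055] tcp [ 0.60007038 -0.20268866  0.17388055]
```

Call:
servo_tool:
  motion:
    - [1,2,0.28,0,0,0,0]
    - [1,4,0.28,0,0,0,0]
    - [1,5.5,0.28,0,0,0,0]
    - [1,5.5,0.28,0,0,0,0]
    - [1,5.5,0.28,0,0,0,0]
    - [1,5.5,0.28,0,0,0,0]
    - [1,5.5,0.28,0,0,0,0]
    - [1,5.5,0.28,0,0,0,0]
    - [1,3,0.28,0,0,0,0]
    - [1,1.85,0.25,0,0,0,0]
    - [1,0,0,0,0,0,0.046]
    - [1,0,0,0,0,0,0.046]
    - [1,0,0,0,0,0,0.046]
    - [1,0,0,0,0,0,0]
    - [1,0,0,0,0,0,0]
    - [1,0,0,0,0,0,0]

```text
clock: 10.85
ee_pos: [0.5901, 0.2362, 0.1752]
tool_rot: [-0.0, 0.725, 0.689, -0.0]
ft_force: [0.0, -1.1, -4.7]
finger_gap: 0.149
grip_force: 78.3
```

```bash
python3 held.py
```

```text
10.85 [0.59007774 0.23618103 0.1752039 ] [ 0.01767037 -1.06789745 -4.73602623] [-0.00539597 -0.0094088  -0.01451368] 0.14865392992830515
[[ 5.070e-02  9.987e-01 -2.000e-04]
 [ 9.987e-01 -5.070e-02 -1.000e-04]
 [-1.000e-04 -2.000e-04 -1.000e+00]]
delta cm to over base [ 0.05 -0.06  0.  ] turn about tool z 0.0006049697145159016
```

Call:
servo_tool:
  motion:
    - [1,0.05,-0.06,1.5,0,0,0]
    - [1,0,0,1.5,0,0,0]
    - [1,0,0,1.2,0,0,0]
    - [1,0,0,0.8,0,0,0]
    - [1,0,0,0.4,0,0,0]
    - [1,0,0,0.2,0,0,0]
    - [1,0,0,0.2,0,0,0]
    - [1,0,0,0.2,0,0,0]
    - [1,0,0,0.2,0,0,0]
    - [1,0,0,0.2,0,0,0]
    - [1,0,0,0,0,0,0]
    - [1,0,0,0,0,0,0]

```text
clock: 12.4
ee_pos: [0.5895, 0.2369, 0.1113]
tool_rot: [0.0, 0.725, 0.689, 0.0]
ft_force: [-0.2, -0.2, -4.1]
finger_gap: 0.151
grip_force: 78.2
```

Call:
servo_tool:
  motion:
    - [1,0,0,0.15,0,0,0]
    - [1,0,0,0.15,0,0,0]
    - [1,0,0,0.15,0,0,0]
    - [1,0,0,0.1,0,0,0]
    - [1,0,0,0.1,0,0,0]
    - [1,0,0,0.1,0,0,0]
    - [1,0,0,0,0,0,0]
    - [1,0,0,0,0,0,0]

```text
clock: 13.4
ee_pos: [0.5895, 0.2369, 0.1038]
tool_rot: [-0.0, 0.725, 0.689, -0.0]
ft_force: [-0.6, -0.8, -5.1]
finger_gap: 0.149
grip_force: 78.4
```

Call:
servo_tool:
  motion:
    - [1,0,0,0.05,0,0,0]
    - [1,0,0,0.05,0,0,0]
    - [1,0,0,0.05,0,0,0]
    - [1,0,0,0.05,0,0,0]
    - [1,0,0,0,0,0,0]

```text
clock: 14.02
ee_pos: [0.5896, 0.2369, 0.1036]
tool_rot: [0.001, 0.725, 0.689, 0.001]
ft_force: [-6.5, -1.0, 12.3]
finger_gap: 0.151
grip_force: 80.6
```

Call:
servo_tool:
  motion:
    - [1,0,0,-0.05,0,0,0]
    - [-1,0,0,0,0,0,0]
    - [-1,0,0,0,0,0,0]
    - [-1,0,0,0,0,0,0]
    - [-1,0,0,0,0,0,0]
    - [-1,0,0,0,0,0,0]
    - [-1,0,0,-1,0,0,0]
    - [-1,0,0,-2.5,0,0,0]
    - [-1,0,0,-4,0,0,0]
    - [-1,0,0,-4,0,0,0]
    - [-1,-3,-3,-3,0,0,0]
    - [-1,-4,-4,0,0,0,0]
    - [-1,0,0,0,0,0,0]
    - [-1,0,0,0,0,0,0]

```text
clock: 15.78
ee_pos: [0.5164, 0.1705, 0.2483]
tool_rot: [0.0, 0.725, 0.689, 0.001]
ft_force: [-0.2, 0.7, -0.9]
finger_gap: 0.997
grip_force: 0.0
```

```bash
python3 - <<'E'
from h import *
s=monitor.sense();print(s['clock'],s['ee_pos'],s['ft_force'],s['joint_positions'])
Rm=R.from_quat(np.roll(s['tool_rot'],-1)).as_matrix()
c=imaging.calibration('wrist');im=imaging.camera('wrist')
r=imaging.trace('tray','wrist');print([(round(x['p'],2),x['rect']) for x in r[:2]])
g=imaging.trace('clamp_grip','wrist');print([(round(x['p'],2),x['rect']) for x in g[:2]])
B=np.array([.5895,.2367,-.0513]);A=xf(B,np.array([[-.12,0,0]]))[0];print('axis',A)
o=im[:,:,::-1].copy()
def dr(P,col): cv2.polylines(o,[np.round(proj(c,P)).astype(np.int32)],True,col,1)
rc=np.array([[-.075,-.11,0],[.075,-.11,0],[.075,.11,0],[-.075,.11,0]])
dr(xf(B,rc+[0,0,.100]),(0,0,255))
# dark knob: threshold near projected top, get long axis on plane z=.144
u=proj(c,np.array([[A[0],A[1],.144]]))[0];print('u',u)
gray=cv2.cvtColor(im,cv2.COLOR_RGB2GRAY);x0,y0=np.round(u).astype(int)
w=60;sub=(gray[max(0,y0-w):y0+w,max(0,x0-w):x0+w]<45).astype(np.uint8)
n,l,st,ce=cv2.connectedComponentsWithStats(sub)
k=1+np.argmin([np.hypot(*(ce[i]-[min(x0,w),min(y0,w)]))-st[i,4]*.05 for i in range(1,n)]);print(st[k],ce[k])
ys,xs=np.nonzero(l==k);pts=np.c_[xs+max(0,x0-w),ys+max(0,y0-w)].astype(float)
W=np.array([ray(c,p,.136)[:2] for p in pts]);q=cv2.minAreaRect(W.astype(np.float32)*1000);print('knob rect mm',q)
for th in(0,.125,.25):
    a=np.array([-.0*0,0,0]);ang=B[2]+np.pi/2-th;print('turn',th,'claw yaw',ang)
    K=np.array([[-.021,-.006,.144],[.021,-.006,.144],[.021,.006,.144],[-.021,.006,.144]])
    if th==.125: dr(xf([A[0],A[1],ang],K),(255,255,0)); dr(xf([A[0],A[1],ang],np.array([[0,-.008,.0955],[.06,-.008,.0955],[.06,.008,.0955],[0,.008,.0955]])),(0,255,0))
cv2.imwrite('pics/w4.png',o)
E
```

```text
15.775 [0.51642343 0.17048105 0.2482901 ] [-0.24196219  0.67106879 -0.86927639] [1.64449025e-01 2.42479577e-01 4.25086898e-02 1.36892728e+00
 1.28867208e-04 1.78674694e+00]
[(0.78, [317.8, 0.0, 481.7, 224.5])]
[(0.81, [252.3, 56.9, 291.5, 145.5])]
axis [0.46965787 0.2428533  0.        ]
u [261.94499457 121.32273622]
[ 51  37  25  47 751] [62.9241012  60.04394141]
knob rect mm ((471.9243469238281, 241.2991180419922), (39.741458892822266, 17.77407455444336), 72.22162628173828)
turn 0 claw yaw 1.5194963267948967
turn 0.125 claw yaw 1.3944963267948967
turn 0.25 claw yaw 1.2694963267948967
```

View pics/w4.png

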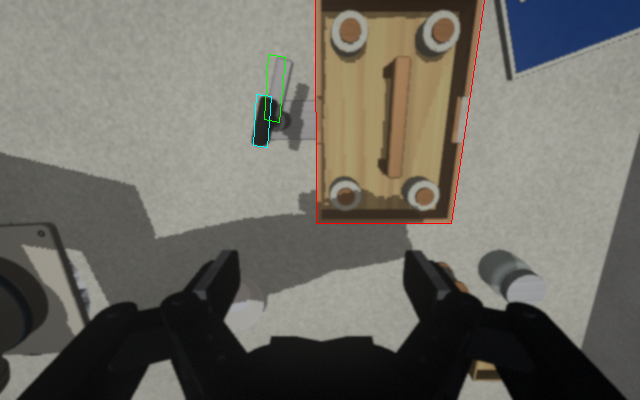

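The tray is home: the red outline at z=0.100 coincides with its wall tops. The knob centre is at about (265,122), yawed about 72°, so clamp_turn is about 0.25. I'll use the half-turned grasp to keep joint 6 in range.

Call:
servo_tool:
  motion:
    - [0,3.5,-2.5,0,0,0,0]
    - [0,3.5,-2.5,0,0,0,0]
    - [0,0,0,0,0,0,-0.169]
    - [0,0,0,0,0,0,-0.169]
    - [0,0,0,0,0,0,-0.169]
    - [0,0,0,0,0,0,-0.169]
    - [0,0,0,0,0,0,-0.169]
    - [0,0,0,0,0,0,-0.169]
    - [0,0,0,0,0,0,-0.169]
    - [0,0,0,0,0,0,-0.169]
    - [0,0,0,0,0,0,-0.169]
    - [0,0,0,0,0,0,-0.169]
    - [0,0,0,0,0,0,-0.169]
    - [0,0,0,0,0,0,-0.169]
    - [0,0,0,0,0,0,-0.169]
    - [0,0,0,0,0,0,-0.169]
    - [0,0,0,0,0,0,-0.169]
    - [0,0,0,0,0,0,-0.169]
    - [0,0,0,0,0,0,-0.169]
    - [0,0,0,0,0,0,0]
  grip_force: 60

```text
clock: 18.42
ee_pos: [0.4701, 0.2435, 0.2468]
tool_rot: [-0.0, -0.585, 0.811, 0.0]
ft_force: [-0.3, 0.1, 0.4]
finger_gap: 0.502
grip_force: 0.0
```

```bash
cat > k.py <<'E'
from h import *
s=monitor.sense();print(s['clock'],s['ee_pos'],s['joint_positions'][5],s['finger_gap'])
Rm=R.from_quat(np.roll(s['tool_rot'],-1)).as_matrix();print(Rm.round(4),'y yaw',np.arctan2(Rm[1,1],Rm[0,1]))
print('cm',(Rm.T@(np.array([.4703,.2425,.1113])-s['ee_pos'])*100).round(2))
im=imaging.camera('wrist');cv2.imwrite('pics/w5.png',im[:,:,::-1])
c=imaging.calibration('wrist');print('axis px',proj(c,np.array([[.4697,.2429,.144]])))
E
python3 k.py
```

```text
18.425 [0.47008303 0.24347537 0.2468276 ] -0.9313561138466803 0.501936529922151
[[-3.147e-01 -9.492e-01 -7.000e-04]
 [-9.492e-01  3.147e-01 -2.000e-04]
 [ 4.000e-04  6.000e-04 -1.000e+00]] y yaw 2.821445547700568
cm [ 0.08 -0.06 13.55]
axis px [[320.96256669 200.78213737]]
```

View pics/w5.png

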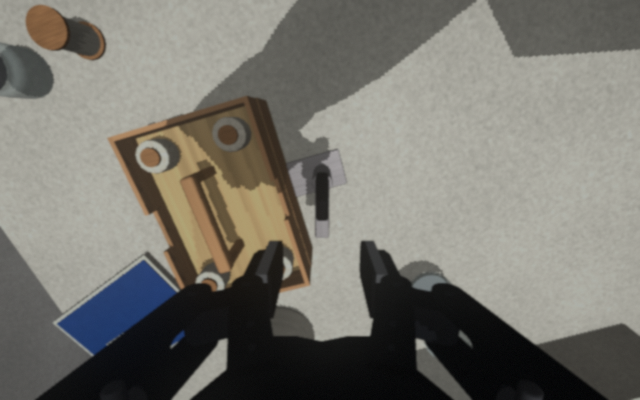

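Knob at (322,195) is upright between the fingers and aligned with the tool. Descend and grip.

Call:
servo_tool:
  motion:
    - [0,0,-0.05,4,0,0,0]
    - [0,0,0,4,0,0,0]
    - [0,0,0,3,0,0,0]
    - [0,0,0,1.5,0,0,0]
    - [0,0,0,1,0,0,0]
    - [0,0,0,0,0,0,0]
    - [1,0,0,0,0,0,0]
    - [1,0,0,0,0,0,0]
    - [1,0,0,0,0,0,0]
    - [1,0,0,0,0,0,0]
    - [1,0,0,0,0,0,0]
    - [1,0,0,0,0,0,0]

```text
clock: 19.98
ee_pos: [0.4698, 0.2432, 0.1132]
tool_rot: [0.0, -0.586, 0.811, 0.0]
ft_force: [-5.0, 1.0, 6.4]
finger_gap: 0.131
grip_force: 58.7
```

Call:
servo_tool:
  motion:
    - [1,0,0,-0.4,0,0,0]
    - [1,0,0,-0.5,0,0,0]
    - [1,0,0,-0.5,0,0,0]
    - [1,0,0,-0.5,0,0,0]
    - [1,0,0,-0.5,0,0,0]
    - [1,0,0,0,0,0,0]
    - [1,0,0,0,0,0,0]

```text
clock: 20.85
ee_pos: [0.4698, 0.2431, 0.137]
tool_rot: [0.0, -0.586, 0.811, 0.0]
ft_force: [-5.0, 4.9, 1.6]
finger_gap: 0.131
grip_force: 59.5
```

Call:
servo_tool:
  motion:
    - [1,0,0,0,0,0,0.1]
    - [1,0,0,0,0,0,0.14]
    - [1,0,0,0,0,0,0.14]
    - [1,0,0,0,0,0,0.14]
    - [1,0,0,0,0,0,0.14]
    - [1,0,0,0,0,0,0.14]
    - [1,0,0,0,0,0,0.14]
    - [1,0,0,0,0,0,0.14]
    - [1,0,0,0,0,0,0.1]
    - [1,0,0,0,0,0,0]
    - [1,0,0,0,0,0,0]

```text
clock: 22.22
ee_pos: [0.47, 0.2426, 0.1367]
tool_rot: [0.0, -0.037, 0.999, -0.0]
ft_force: [-4.7, 0.2, 1.9]
finger_gap: 0.129
grip_force: 59.6
```

```bash
sed -i s/w5/w6/ k.py; python3 k.py; python3 - <<'E'
from h import *
s=monitor.sense();print(s['ft_force'],s['torque'],s['finger_gap'])
a=cv2.cvtColor(imaging.camera('top'),cv2.COLOR_RGB2BGR)[170:250,210:300];b=cv2.cvtColor(imaging.camera('scene'),cv2.COLOR_RGB2BGR)[80:200,290:410]
cv2.imwrite('pics/ts.png',np.hstack([cv2.resize(x,(400,400),interpolation=cv2.INTER_CUBIC) for x in(a,b)]))
E
```

```text
22.225 [0.46997794 0.24264423 0.13665096] 0.24467002669107862 0.1286829456019333
[[-9.973e-01 -7.330e-02  0.000e+00]
 [-7.330e-02  9.973e-01 -3.000e-04]
 [-0.000e+00 -3.000e-04 -1.000e+00]] y yaw 1.6441530135154963
cm [-0.03 -0.02  2.54]
axis px [[322.05228247 260.20850962]]
[-4.53591939  0.42494739  1.93203254] [ 0.04256808  1.09599767 -0.05125812] 0.13071144910248453
```

View pics/w6.png

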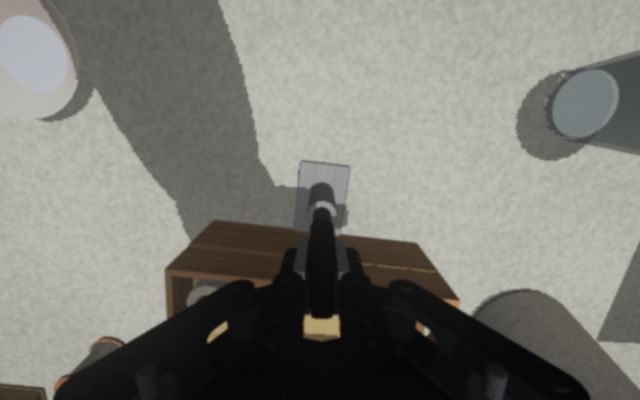

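Call:
servo_tool:
  motion:
    - [1,0,0,0,0,0,0.03]
    - [1,0,0,0.4,0,0,0]
    - [1,0,0,0.4,0,0,0]
    - [1,0,0,0.4,0,0,0]
    - [1,0,0,0.4,0,0,0]
    - [1,0,0,0.3,0,0,0]
    - [1,0,0,0.3,0,0,0]
    - [1,0,0,0.2,0,0,0]
    - [1,0,0,0,0,0,0]
    - [1,0,0,0,0,0,0]

```text
clock: 23.62
ee_pos: [0.4701, 0.2427, 0.1131]
tool_rot: [0.0, -0.021, 1.0, -0.0]
ft_force: [-7.2, -1.0, 11.0]
finger_gap: 0.129
grip_force: 60.9
```

Call:
servo_tool:
  motion:
    - [1,0,0,0.1,0,0,0]
    - [1,0,0,0.1,0,0,0]
    - [1,0,0,0.1,0,0,0]
    - [1,0,0,0,0,0,0]

```text
clock: 24.12
ee_pos: [0.4706, 0.243, 0.1127]
tool_rot: [0.002, -0.021, 1.0, 0.001]
ft_force: [-14.2, -2.8, 35.2]
finger_gap: 0.13
grip_force: 64.9
```

Hard stop at the original down height. I'll relieve, release and retreat upward.

Call:
servo_tool:
  motion:
    - [1,0,0,-0.15,0,0,0]
    - [0,0,0,-0.1,0,0,0]
    - [0,0,0,0,0,0,0]
    - [0,0,0,0,0,0,0]
    - [0,0,0,0,0,0,0]
    - [0,0,0,0,0,0,0]
    - [0,0,0,-1,0,0,0]
    - [0,0,0,-2,0,0,0]
    - [0,0,0,-4,0,0,0]
    - [0,0,0,-5,0,0,0]
    - [0,0,0,-4,0,0,0]
    - [0,4,0,0,0,0,0]
    - [0,3,0,0,0,0,0]
    - [0,0,0,0,0,0,0]
    - [0,0,0,0,0,0,0]

```text
clock: 26.0
ee_pos: [0.4007, 0.24, 0.2724]
tool_rot: [0.001, -0.021, 1.0, 0.0]
ft_force: [-0.5, -0.0, 0.4]
finger_gap: 0.5
grip_force: 0.0
```

```bash
python3 - <<'E'
from h import *
s=monitor.sense();print(s['clock'],s['ee_pos'],s['ft_force'])
c=imaging.calibration('wrist');o=imaging.camera('wrist')[:,:,::-1].copy()
B=np.array([.5895,.2367,-.0513]);A=[.4697,.2429]
def dr(P,col): cv2.polylines(o,[np.round(proj(c,P)).astype(np.int32)],True,col,1)
dr(xf(B,np.array([[-.075,-.11,.1],[.075,-.11,.1],[.075,.11,.1],[-.075,.11,.1]])),(0,0,255))
ang=1.5195-1.475
dr(xf([*A,ang],np.array([[.021,-.006,.144],[-.021,-.006,.144],[-.021,.006,.144],[.021,.006,.144]])),(255,255,0))
dr(xf([*A,ang],np.array([[0,-.008,.0955],[.06,-.008,.0955],[.06,.008,.0955],[0,.008,.0955]])),(0,255,0))
cv2.imwrite('pics/w7.png',o)
E
```

```text
26.0 [0.40066102 0.24001161 0.27237063] [-0.46540204 -0.04264448  0.44010319]
```

View pics/w7.png

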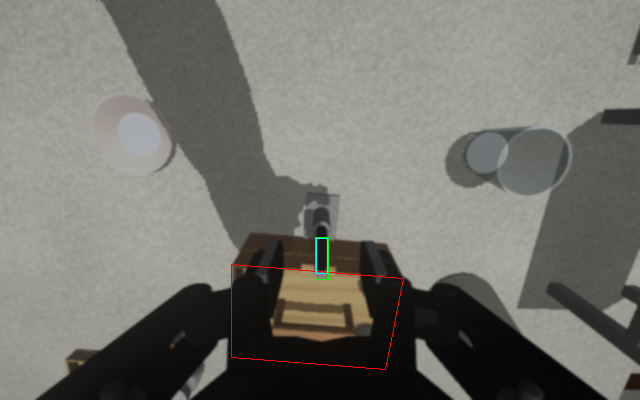

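```bash
python3 - <<'E'
from h import *
c=imaging.calibration('scene');imaging.camera('scene')
print([(round(x['p'],2),x['rect']) for x in imaging.trace('clamp_grip','scene')[:2]])
A=[.4697,.2429];ang=.045
for dz in(0,.012,.024):
    P=np.r_[box(.114,.144,.021,.006),np.array([[.06,-.008,.0875],[.06,.008,.0955]])]
    q=proj(c,xf([*A,ang],P+[0,0,dz]));print(dz,'rect',q.min(0),q.max(0))
t=imaging.trace('tray','scene')[0];p=fit('tray',[('s',c,t['pixels'])],[.5895,.2367,-.0513])
q=proj(c,xf([.5895,.2367,-.0513],M['tray']+[0,0,.048]));print('tray',t['rect'],q.min(0),q.max(0))
E
```

```text
[(0.67, [320.1, 119.1, 338.1, 141.0])]
0 rect [319.38387613 117.79574904] [342.85101672 140.373946  ]
0.012 rect [319.41083733 114.65526447] [343.0315595  137.38295328]
0.024 rect [319.4381514  111.47325848] [343.21447863 134.35243179]
tray [321.0, 118.2, 392.8, 174.6] [319.45505895 120.4587658 ] [392.62711383 178.77316124]
```

The knob reads as fully down (dz = 0), and the tray is seated.

```bash
python3 -c "
from workcell import ticket;print(ticket.close_job())"
```

```text
the job is handed in; nothing more can be done
None
```

The tray is seated in the lower tray's sockets and the clamp is turned in and pushed fully down into the notch. I handed the job in at about 26 s, before seeing any verdict.

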